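Close a two-part chocolate egg mould over its praline

TASK

Put the gold-foil praline into the open chocolate egg half in the bottom mould half on the mat and let go of it. Then take the top egg mould half from the wire rack, set it face to face on the bottom half so that both dowels enter their sockets and the faces meet, and press the two firmly together, about as hard as a weight of 1.5 kg. Finish like that, with the fingers still on the top half and holding the pair pressed together, and leave the ball mould half, the tin and the blue cup undisturbed.

Things in the scene. Friction and masses are not known exactly. Their poses are not given: they have to be found in the camera images.
- top_half: top half of a clear plastic egg mould, 124 (x) x 64 (y) x 30 (z) mm, 0.14 kg, a frame round a brown egg-shaped dome 74 x 48 mm, 24 mm high. Lies seam face down on the rack, back up, the right way up for closing. Origin: centre of the seam face (underside); z up, +x to the egg's pointed end. The flat side walls, 64 mm apart in y, are 30 mm high: grip across y
- socket_big (a point): centre of the mouth of the 11.5 mm socket hole at the blunt end of the top half, in its seam face, 51 mm along -x from the origin; a through hole in a 6 mm plate
- socket_small (a point): the same for the 7.5 mm socket hole at the pointed end, 51 mm along +x
- bottom_half: bottom half of the mould, 124 (x) x 64 (y) x 30 (z) mm, 0.16 kg, loose on the mat, seam face up, with an open round-bottomed egg hollow 68 x 42 mm, 21 mm deep. Origin: centre of the underside; z up, +x to the pointed end. Closed, the top half's origin lies 30 mm above this one and their x axes point the same way
- dowel_big (a point): foot of the 10 mm dark steel dowel at the blunt end, on the seam face, 51 mm along -x; the dowel stands 9 mm above the seam face, straight for 3 mm and then tapering to 5 mm at its tip. It goes only into socket_big
- dowel_small (a point): the same for the 6 mm dowel at the pointed end, 51 mm along +x, tapering to 3 mm; it belongs in socket_small
- praline: praline in gold foil, a rounded block 28 (x) x 20 (y) x 22 (z) mm, 20 g, flat on the marble board. Origin: centre of its underside. With its 28 mm along the egg it rests in the hollow with its underside about 15 mm below the seam face and its top 7 mm above, which the top half's hollow clears
- praline_center (a point): middle of the praline, 11 mm above its origin
- board: fixed marble board 80 x 80 x 8 mm under the praline; origin: centre of its underside, on the worktop
- mat: fixed beige baking mat 210 x 200 x 3 mm under the bottom half; origin: centre of its underside, on the worktop
- rack: fixed wire cooling rack 190 (x) x 250 (y) mm, its wires 25 mm above the worktop; two mould halves lie on it with their long sides next to each other, 120 mm between centres; origin: its centre at worktop height
- ball_half: bystander: half of a ball mould, same clear plastic, 96 x 64 x 30 mm with a round brown dome 50 mm across, on the rack beside the top egg half; origin: centre of its underside
- tin: bystander: tin with a red label, 72 mm across and 82 mm high; origin: centre of its underside
- blue_cup: bystander: blue measuring cup with a handle, 76 mm across and 55 mm high; origin: centre of its underside
Not all that is in view belongs to the job. What is shaped like the bottom_half but green or orange is not meant.

How it is judged:
On the way, in this order (a step that is already met when the one before it is completed fails the run):
1. the praline lies in the hollow of the bottom half, let go (horizontal distance between praline_center and bottom_half below 0.018 m and z of praline_center in the frame of bottom_half below 0.034 m and contact force between praline and the fingers below 0.1 N and linear speed of praline below 0.03 m/s), for 0.2 s.
2. the top half sits face to face on the bottom half, on both dowels (horizontal distance between socket_big and dowel_big below 0.0025 m and horizontal distance between socket_small and dowel_small below 0.0025 m and z of top_half in the frame of bottom_half below 0.032 m), for 0.1 s.
At the end, for the whole second after the job is handed in: Through the last second the fingers hold the top half and press it on the bottom half with over 7 N; sockets within 2.5 mm of their dowels, faces within 2 mm and 0.04 rad; the bottom half stands level on the mat and takes over 10 N; the praline is inside (horizontal distance between socket_big and dowel_big below 0.0025 m and horizontal distance between socket_small and dowel_small below 0.0025 m and z of each of socket_big, socket_small in the frame of bottom_half below 0.032 m and angle between the z axis of top_half and the z axis of bottom_half, either way round below 0.04 rad and contact force between top_half and bottom_half above 7 N and contact force between the fingers and top_half above 3 N and contact force between bottom_half and mat above 10 N and angle between bottom_half's own z axis and vertical below 0.05 rad and horizontal distance between praline_center and bottom_half below 0.02 m and z of praline_center in the frame of bottom_half between 0.015 and 0.036 m); the arm keeps its last pose, push and grip.
It fails at once if the ball mould half, the tin or the blue cup is moved by more than 20 mm or tipped (distance of any of ball_half, tin, blue_cup from where it was at the start of the episode above 0.02 m or angle between any of ball_half, tin, blue_cup's own z axis and vertical above 0.3 rad).
It also fails if it takes over 64 s, if anything falls off the work surface, if the arm or the gripper's body presses on something with over 40 N, if the wrist force passes 120 N, or if a joint passes its speed limit or range.

ROBOT

A 6-joint arm with a two-finger parallel gripper is mounted at the origin on the work surface. World frame = base frame: x ahead of the robot, y to its left, z up, the work surface at z = 0. Lengths are in m, angles in rad, forces in N, time in s.
With the tool pointing down it reaches from about 0.4 to 0.825 m from the base axis. Payload 7 kg.
Tool frame: the origin (TCP) lies between the finger pads; the fingertips stand 11 mm ahead of it and the grasp point (between the pads) lies 8 mm behind it; z points along the fingers, y is the direction in which the jaws open and shut (so a half turn about z gives the same grasp; the last joint's range is limited). The gripper opens to 88 mm and grips with 3 to 60 N. Pads are 19 mm wide; open, the fingers measure 130 mm over their backs; the gripper's body (78 mm by 193 mm) begins 47 mm behind the grasp point.
Start: joints at [1.428, 0.359, 0.012, 0, -1.224, -0.288], TCP at [0.282, 0.613, 0.238] pointing down, gripper open.
Joint ranges: [-3.07, 3.07], [-1.43, 2.12], [-1.02, 1.25], [-3.03, 1.67], [-3.05, -0], [-3.03, 3.03]. Speed limits (rad/s): [2.39, 2.39, 3.01, 3.14, 3.14, 3.14].

INTERFACE

Orientations are given as a 3x3 rotation matrix whose columns are the frame's x, y, z axes.
In Python, from workcell import env gives the robot as it stands.
- The arm moves only by the shell command python3 -m handwheel 'ROWS' [FORCE]. ROWS is JSON, a list of rows, each an object with "travel": the shift along the tool's x, y, z as a fraction of full scale, a list of three; "dr": the turn, a rotation vector about the tool's x, y, z as a fraction of full scale, a list of three; "jaw": the closure, from -1 (fully open) to 1 (shut), so that 0 is half open. A call has exactly 10 rows; each row is the pose to reach, as a shift and turn from the pose commanded when the call began, along the tool's axes at that moment; what a row does not reach only later rows make up. Full scale, the value 1, is 0.4 m for a shift and pi/2 rad for a turn. A row lasts 1/8 s, in which the tool goes at most 62.5 mm and 10.7 degrees, less where a joint would pass 70% of its speed; a pose out of reach is approached as far as the arm can. A call with a number of a shift or a turn outside -1 to 1 is refused whole. A call with a gripper value outside its range is refused whole. The fingers move at their own pace and stop on an object; FORCE is the grip in N (left out, the last holds). Time passes only in rows, so rows that repeat a pose let the fingers close, or fill a call up. It gives the time, the measured TCP pose, the force and the opening at its end, in the units of the state.
- env.read_state(): the state, without advancing time (a new reading comes with each control period).
- env.read_camera(name): name is "scene" or "side" or "wrist"; returns the picture (420x560x3 uint8, blue, green, red); there is no depth.
- env.calibration(name): a dict with "fx", "fy", "cx", "cy" (pixels), "cam_to_world" (4x4, takes a point from camera to world coordinates). Camera axes: x right, y down, z forward; pixel columns grow to the right and rows downward; lengths in m; the calibration is good to about 2 mm. The wrist camera is an equidistant fisheye: a pixel r from the principal point sees the ray r / f radians off the axis. A picture is of the moment at which its call begins: read the wrist's pose just before it. calibration takes no time and is no camera call; for the wrist camera it gives the pose at the moment of the call.
- env.sign_off(): hands the job in, once; it reports no verdict.
The state is a dict: "clock": time; "joint_pos": joint angles; "qd": joint speeds; "tau": joint torques, N m; "eef_pos": TCP position; "tool_rot": TCP orientation; "force": force on the tool from outside, world axes, zero at the start; "wrist_torque": the same for the moment, N m; "opening": finger opening in m.
Only numpy, scipy, OpenCV 4.12 (cv2) and the standard library are available. Lean on these libraries where they do the work, as an engineer would, in place of code of your own. Each camera call takes 0.05 s, during which the arm holds its last target.

## Working session

There is one attempt and no reset: what is moved stays moved. The work goes in short steps, Python scripts to look and compute and a shell command to move; the robot and the scene stay as the last step left them, time stands still between calls to the robot, and variables do not carry over. Pictures are saved under pics/ and viewed, and the job is handed in when it is done.

```bash
ls; mkdir -p pics
python3 - <<'E'
from workcell import env
import cv2,json
for n in ["scene","side","wrist"]:
    c=env.calibration(n); print(n,c)
    cv2.imwrite(f"pics/{n}0.png",env.read_camera(n))
print(env.read_state())
E
```

```text
pics
scene {'fx': 441.4338252283367, 'fy': 441.4338252283367, 'cx': 276.1112153883553, 'cy': 214.32194738747347, 'cam_to_world': array([[ 0.53632813,  0.58783769, -0.60563932,  1.18658031],
       [ 0.84398444, -0.37906806,  0.37947026, -0.40006977],
       [-0.0065116 , -0.71467074, -0.69943072,  0.77496675],
       [ 0.        ,  0.        ,  0.        ,  1.        ]])}
side {'fx': 464.39290977239625, 'fy': 464.39290977239625, 'cx': 277.58599493832685, 'cy': 206.26510856195378, 'cam_to_world': array([[-0.82565924, -0.44608965,  0.34538506,  0.25340329],
       [-0.56416754,  0.65430473, -0.50358743,  0.46594862],
       [-0.00134194, -0.61064665, -0.79190205,  0.76537501],
       [ 0.        ,  0.        ,  0.        ,  1.        ]])}
wrist {'fx': 325.19226210127806, 'fy': 325.19226210127806, 'cx': 281.34123325054935, 'cy': 208.05218919463545, 'cam_to_world': array([[-4.17946733e-01, -8.72028967e-01, -2.54727322e-01,
         3.49718223e-01],
       [-9.08471448e-01,  4.01303457e-01,  1.16769706e-01,
         5.80760947e-01],
       [ 3.96388889e-04,  2.80216016e-01, -9.59936887e-0
[... 190 characters left out ...]
2960533e-02, -2.36932438e-04,
       -1.22411219e+00, -2.88088844e-01]), 'qd': array([-0.00053825, -0.00077723,  0.00170322,  0.00238767,  0.00052714,
       -0.00030002]), 'tau': array([-7.06316405e-04, -5.83278787e+01,  2.93290168e+01,  7.00130135e+00,
        8.74492689e-03, -1.04176061e-04]), 'eef_pos': array([0.28174803, 0.61300617, 0.23685689]), 'tool_rot': array([[ 9.08611599e-01, -4.17641959e-01, -3.96287748e-04],
       [-4.17642124e-01, -9.08610828e-01, -1.19149043e-03],
       [ 1.37545060e-04,  1.24810848e-03, -9.99999212e-01]]), 'force': array([-0.06622626,  0.01798886, -0.07113473]), 'wrist_torque': array([-0.01579046, -0.02580035, -0.03674273]), 'opening': 0.08744811373325957}
```

View pics/scene0.png

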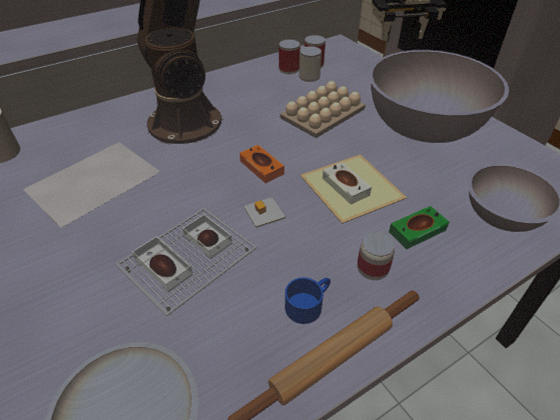

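View pics/side0.png

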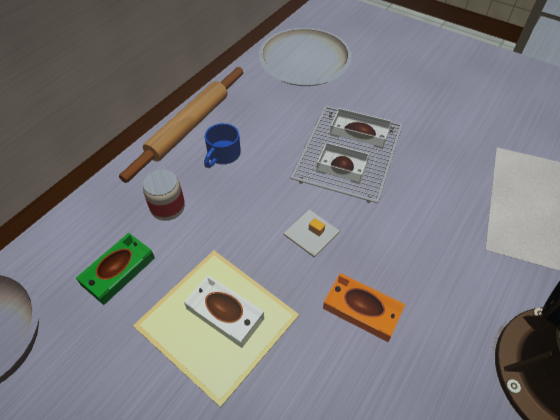

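View pics/wrist0.png

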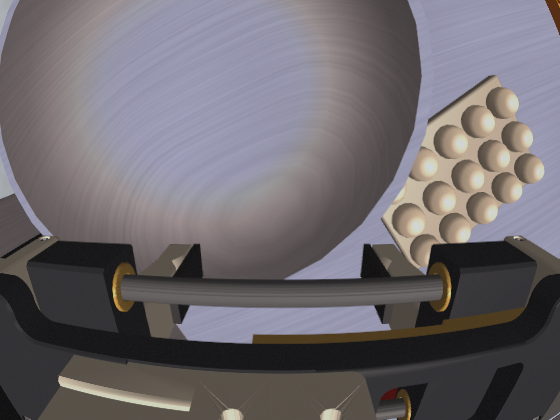

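The scene and side views show the mould on the beige mat (scene ~347,178), the praline on the board (~261,207), and on the rack the top egg half (~163,265) and the ball half (~208,237). The wrist view shows only the bowl. Next I enlarge the regions that matter.

```bash
cat > h.py <<'E'
import numpy as np,cv2
from workcell import env
def ray(n,u,v,cal=None):
    c=cal or env.calibration(n);M=c["cam_to_world"]
    x=(u-c["cx"])/c["fx"];y=(v-c["cy"])/c["fy"]
    if n=="wrist":
        r=np.hypot(x,y);s=np.sin(r)/r if r>1e-9 else 1.;d=np.array([x*s,y*s,np.cos(r)])
    else: d=np.array([x,y,1.])
    d=M[:3,:3]@d
    return M[:3,3],d/np.linalg.norm(d)
def plane(n,u,v,z,cal=None):
    o,d=ray(n,u,v,cal);return o+d*(z-o[2])/d[2]
def proj(n,p,cal=None):
    c=cal or env.calibration(n);M=c["cam_to_world"]
    q=M[:3,:3].T@(np.asarray(p)-M[:3,3])
    if n=="wrist":
        r=np.hypot(q[0],q[1]);t=np.arctan2(r,q[2]);k=t/r if r>1e-9 else 0
        return c["cx"]+c["fx"]*q[0]*k,c["cy"]+c["fy"]*q[1]*k
    return c["cx"]+c["fx"]*q[0]/q[2],c["cy"]+c["fy"]*q[1]/q[2]
def tri(r1,r2):
    (o1,d1),(o2,d2)=r1,r2
    A=np.stack([d1,-d2],1);s=np.linalg.lstsq(A,o2-o1,rcond=None)[0]
    a=o1+d1*s[0];b=o2+d2*s[1];return (a+b)/2,np.linalg.norm(a-b)
def crop(img,x0,y0,x1,y1,k,name):
    cv2.imwrite(f"pics/{name}.png",cv2.resize(img[y0:y1,x0:x1],None,fx=k,fy=k,interpolation=cv2.INTER_CUBIC))
E
python3 - <<'E'
from h import *
a=cv2.imread("pics/scene0.png");b=cv2.imread("pics/side0.png")
A=cv2.resize(a[140:310,110:410],None,fx=2.6,fy=2.6,interpolation=cv2.INTER_CUBIC)
cv2.imwrite("pics/sc.png",A)
L=cv2.resize(b[95:255,280:410],None,fx=3,fy=3,interpolation=cv2.INTER_CUBIC)
R=cv2.resize(b[250:410,140:300],None,fx=2.4,fy=3,interpolation=cv2.INTER_CUBIC)
cv2.imwrite("pics/sd.png",np.hstack([L,R]))
E
```

```text
(no output)
```

View pics/sc.png

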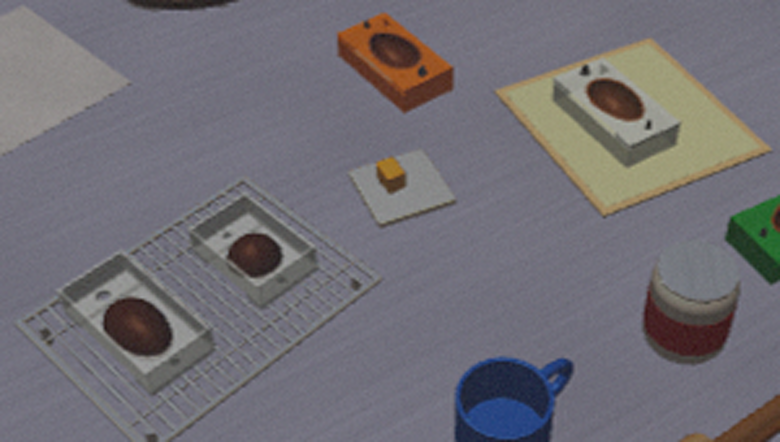

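View pics/sd.png

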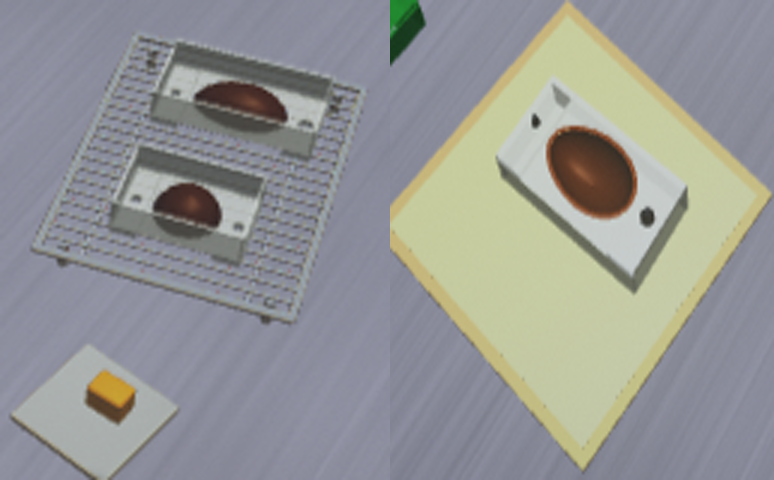

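```bash
cat > est.py <<'E'
from h import *
S=lambda x,y:(110+x/2.6,140+y/2.6)
Rr=lambda x,y:(140+(x-390)/2.4,250+y/3)
L=lambda x,y:(280+x/3,95+y/3)
def two(nm,s,d,z):
    a=plane("scene",*s,z);b=plane("side",*d,z);t,g=tri(ray("scene",*s),ray("side",*d))
    print(nm,a.round(4)[:2],b.round(4)[:2],t.round(4),round(g,4));return (a+b)/2
bb=two("dbig",S(586,72),Rr(647,219),.035)
bs=two("dsml",S(648,126),Rr(535,122),.035)
d=bs-bb;print("len",np.linalg.norm(d),"ang",np.degrees(np.arctan2(d[1],d[0])),"mid",(bs+bb)/2)
tb=two("tbig",S(102,296),L(306,124),.031)
ts=two("tsml",S(174,362),L(175,93),.031)
d=ts-tb;print("len",np.linalg.norm(d),"ang",np.degrees(np.arctan2(d[1],d[0])),"mid",(ts+tb)/2)
two("pral top",S(389,168),L(110,388),.030)
E
python3 est.py
python3 - <<'E'
from h import *
for n in ["scene","side"]:
    im=cv2.imread(f"pics/{n}0.png");hs=cv2.cvtColor(im,cv2.COLOR_BGR2HSV)
    m=cv2.inRange(hs,(12,150,60),(28,255,255))
    k,l,st,ce=cv2.connectedComponentsWithStats(m)
    for i in range(1,k):
        if 20<st[i,4]<2000: print(n,st[i],ce[i])
E
```

```text
dbig [0.4811 0.231 ] [0.4755 0.2326] [0.4773 0.2326 0.032 ] 0.0026
dsml [0.5811 0.2296] [0.5783 0.2306] [0.5794 0.2305 0.0334] 0.0012
len 0.1013911894931159 ang -0.9562469004466578 mid [0.5289837  0.23092445 0.035     ]
tbig [ 0.4957 -0.2995] [ 0.4914 -0.2985] [ 0.4926 -0.2998  0.0287] 0.002
tsml [ 0.5939 -0.2758] [ 0.5898 -0.2726] [ 0.5913 -0.2755  0.028 ] 0.0004
len 0.10137970012164983 ang 14.147386677677257 mid [ 0.5427151  -0.28663247  0.031     ]
pral top [ 0.4905 -0.0117] [ 0.4865 -0.0079] [ 0.4875 -0.01    0.0267] 0.0001
scene [388   9  17   3  24] [395.375        9.70833333]
scene [240 145  43  30 327] [261.19266055 159.68501529]
scene [255 201  10   9  60] [259.35       204.66666667]
side [223  69  20  18  60] [232.08333333  77.66666667]
side [120 150  34  30 323] [137.03405573 163.85139319]
side [310 219  15  12 107] [316.90654206 224.57943925]
side [ 96 265   8  14  21] [ 97.85714286 272.0952381 ]
side [ 324  274   81   63 1622] [365.90937115 306.0135635 ]
```

```bash
python3 -m handwheel '[{"travel":[0.96,0.61,0.1],"dr":[0,0,-0.274],"jaw":-1},{"travel":[0.96,0.61,0.1],"dr":[0,0,-0.274],"jaw":-1},{"travel":[0.96,0.61,0.1],"dr":[0,0,-0.274],"jaw":-1},{"travel":[0.96,0.61,0.1],"dr":[0,0,-0.274],"jaw":-1},{"travel":[0.96,0.61,0.1],"dr":[0,0,-0.274],"jaw":-1},{"travel":[0.96,0.61,0.1],"dr":[0,0,-0.274],"jaw":-1},{"travel":[0.96,0.61,0.1],"dr":[0,0,-0.274],"jaw":-1},{"travel":[0.96,0.61,0.1],"dr":[0,0,-0.274],"jaw":-1},{"travel":[0.96,0.61,0.1],"dr":[0,0,-0.274],"jaw":-1},{"travel":[0.96,0.61,0.1],"dr":[0,0,-0.274],"jaw":-1}]' 20
cat > shot.py <<'E'
import sys,pickle
from h import *
n=sys.argv[1]
c=env.calibration("wrist");im=env.read_camera("wrist")
cv2.imwrite(f"pics/{n}.png",im);pickle.dump(c,open(f"pics/{n}.pkl","wb"))
s=env.read_state();print(s["clock"],s["eef_pos"].round(4),s["tool_rot"].round(4).tolist(),s["force"].round(2),s["opening"])
E
python3 shot.py w1
```

```text
clock: 1.4
eef_pos: [0.5287, 0.2319, 0.1976]
tool_rot: [[1.0, 0.0, 0.0], [0.0, -1.0, 0.0], [0.0, -0.0, -1.0]]
force: [-0.2, 0.7, 0.3]
opening: 0.0875
1.45 [0.5285 0.2322 0.1976] [[1.0, 0.0007, 0.0001], [0.0007, -1.0, 0.0002], [0.0001, -0.0002, -1.0]] [-0.07  0.57  0.24] 0.0876726198168998
```

View pics/w1.png

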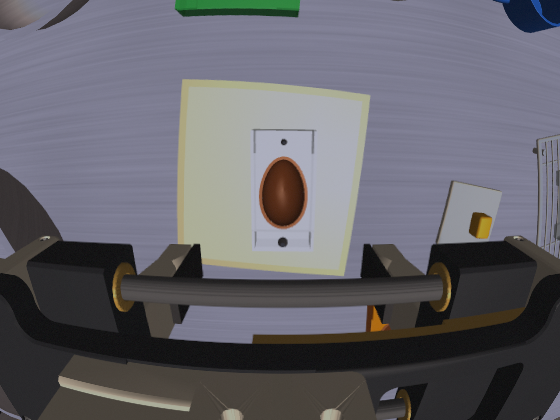

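The wrist view shows the bottom half on the mat: small dowel at ~(284,142), big dowel at ~(283,242), brown hollow between them. The praline is at the right, at ~(481,226).

```bash
cat > meas.py <<'E'
import sys,pickle
from h import *
def load(n): return cv2.imread(f"pics/{n}.png"),pickle.load(open(f"pics/{n}.pkl","rb"))
def dark(im,u,v,r=9,th=None):
    g=cv2.cvtColor(im,cv2.COLOR_BGR2GRAY).astype(float);u0,v0=int(u)-r,int(v)-r
    p=g[v0:v0+2*r+1,u0:u0+2*r+1]
    t=th or (p.min()+np.median(p))/2;m=(p<t).astype(np.uint8)
    k,l,st,ce=cv2.connectedComponentsWithStats(m)
    i=1+np.argmax(st[1:,4]);return ce[i][0]+u0,ce[i][1]+v0,st[i]
E
python3 - <<'E'
from meas import *
im,c=load("w1")
P=[]
for nm,u,v in [("big",283,242),("sml",284,142)]:
    x,y,st=dark(im,u,v);print(nm,x,y,st)
    P.append([plane("wrist",x,y,z,c) for z in (.033,.042)]);print(np.round(P[-1],4))
for k in (0,1):
    d=P[1][k]-P[0][k];print(np.linalg.norm(d),np.degrees(np.arctan2(d[1],d[0])),(P[1][k]+P[0][k])/2)
hs=cv2.cvtColor(im,cv2.COLOR_BGR2HSV)
m=cv2.inRange(hs[145:240,245:325],(0,110,20),(14,255,255))
cs,_=cv2.findContours(m,cv2.RETR_EXTERNAL,cv2.CHAIN_APPROX_NONE);q=max(cs,key=cv2.contourArea)[:,0]+[245,145]
W=np.array([plane("wrist",*p,.033,c)[:2] for p in q]);print("hollow",W.min(0),W.max(0),(W.min(0)+W.max(0))/2)
m=cv2.inRange(hs[195:255,450:520],(15,170,60),(30,255,255))
cs,_=cv2.findContours(m,cv2.RETR_EXTERNAL,cv2.CHAIN_APPROX_NONE);q=max(cs,key=cv2.contourArea)[:,0]+[450,195]
W=np.array([plane("wrist",*p,.030,c)[:2]*1000 for p in q]).astype(np.float32);print("pral",cv2.minAreaRect(W),W.mean(0))
crop(im,440,170,520,260,8,"w1p");crop(im,235,120,335,260,5,"w1m")
E
```

```text
big 282.19718309859155 241.8450704225352 [ 4  5 10  9 71]
[[0.4763 0.2307 0.033 ]
 [0.48   0.2307 0.042 ]]
sml 283.39285714285717 141.60714285714286 [ 6  6  6  6 28]
[[0.5787 0.2296 0.033 ]
 [0.5794 0.2296 0.042 ]]
0.10239683698834257 -0.6169101495608837 [0.5275144  0.23013791 0.033     ]
0.0994380996895016 -0.6169101495608675 [0.52970944 0.23016725 0.042     ]
hollow [0.49261334 0.20706529] [0.56380964 0.25369408] [0.52821149 0.23037969]
pral ((490.90216064453125, -2.2537975311279297), (30.69137954711914, 29.87451934814453), 87.9407958984375) [491.2117     -2.2518017]
```

View pics/w1m.png

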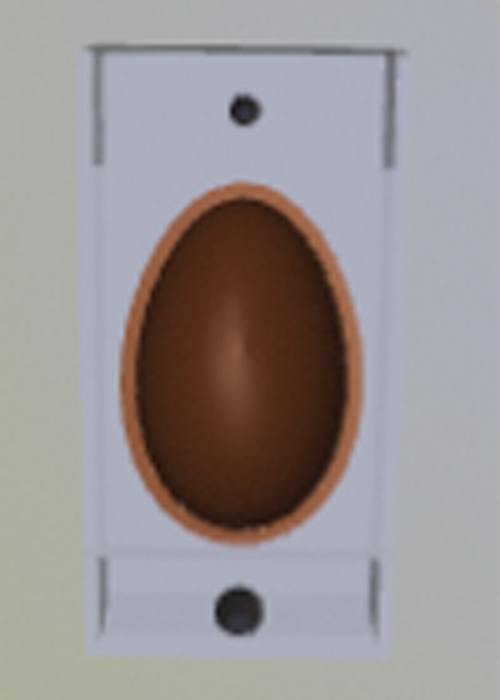

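View pics/w1p.png

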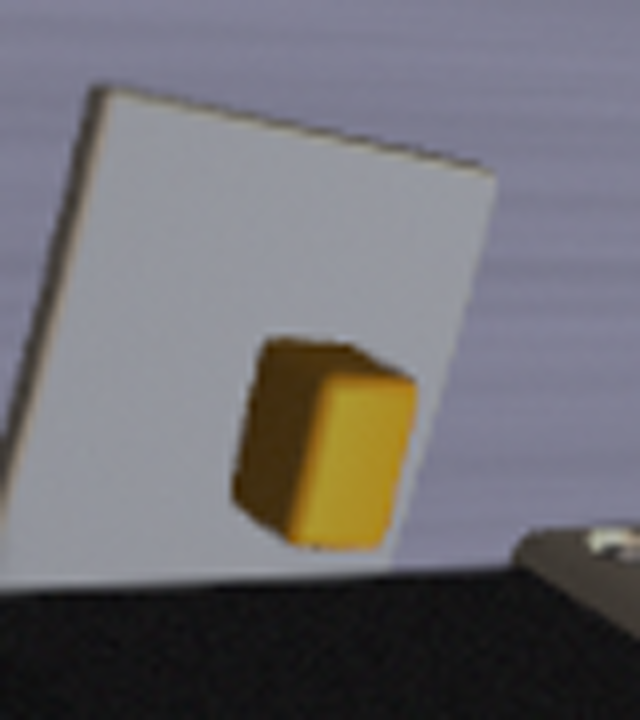

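Bottom half centre is about (0.528, 0.230), yaw about -0.6°. The praline's long side lies nearly along x. I'm moving over the praline.

```bash
python3 -m handwheel '[{"travel":[-0.1,0.605,0.145],"dr":[0,0,0],"jaw":-1},{"travel":[-0.1,0.605,0.145],"dr":[0,0,0],"jaw":-1},{"travel":[-0.1,0.605,0.145],"dr":[0,0,0],"jaw":-1},{"travel":[-0.1,0.605,0.145],"dr":[0,0,0],"jaw":-1},{"travel":[-0.1,0.605,0.145],"dr":[0,0,0],"jaw":-1},{"travel":[-0.1,0.605,0.145],"dr":[0,0,0],"jaw":-1},{"travel":[-0.1,0.605,0.145],"dr":[0,0,0],"jaw":-1},{"travel":[-0.1,0.605,0.145],"dr":[0,0,0],"jaw":-1},{"travel":[-0.1,0.605,0.145],"dr":[0,0,0],"jaw":-1},{"travel":[-0.1,0.605,0.145],"dr":[0,0,0],"jaw":-1}]' 10
python3 shot.py w2
python3 - <<'E'
from meas import *
im,c=load("w2")
print(proj("wrist",[.488,-.01,.03],c))
hs=cv2.cvtColor(im,cv2.COLOR_BGR2HSV)
m=cv2.inRange(hs,(15,150,90),(30,255,255))
k,l,st,ce=cv2.connectedComponentsWithStats(m)
for i in range(1,k):
    if st[i,4]>100: print(st[i],ce[i])
E
```

```text
clock: 2.7
eef_pos: [0.4889, -0.0104, 0.1396]
tool_rot: [[1.0, 0.0, -0.0], [0.0, -1.0, 0.0], [-0.0, -0.0, -1.0]]
force: [0.3, -0.5, 0.3]
opening: 0.0878
2.75 [ 0.4889 -0.0105  0.1396] [[1.0, -0.0, 0.0], [-0.0, -1.0, 0.0], [0.0, -0.0, -1.0]] [-0.02 -0.3  -0.05] 0.08756469530665918
(np.float64(280.27913604671244), np.float64(209.15140935779948))
[269 193  25  32 720] [280.63888889 208.51111111]
[182 305  36  37 751] [201.20505992 321.07856192]
```

View pics/w2.png

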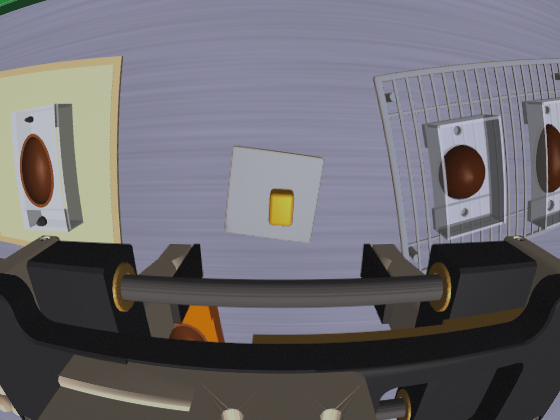

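The praline is right under the jaws, at about (281,208), long side almost along x.

Run:
```python
from meas import *
im,c=load("w2")
hs=cv2.cvtColor(im,cv2.COLOR_BGR2HSV)[185:232,262:302]
print(hs[23,5:36,2],hs[5:44,18,2])
for lo in (60,120,150,170):
    m=cv2.inRange(hs,(10,120,lo),(32,255,255))
    cs,_=cv2.findContours(m,cv2.RETR_EXTERNAL,cv2.CHAIN_APPROX_NONE);q=max(cs,key=cv2.contourArea)[:,0]+[262,185]
    W=np.array([plane("wrist",*p,.030,c)[:2]*1000 for p in q]).astype(np.float32);print(lo,cv2.minAreaRect(W),W.min(0),W.max(0))
crop(im,255,180,310,235,10,"w2p")
```

```text
[171 161 117 164 174 182 186 185 186 186 186 186 185 186 185 186 185 185
 187 186 187 186 186 185 186 177 139 171 173 172 172] [ 81  81  81  98 141 172 181 186 186 186 186 186 185 186 186 187 186 186
 186 185 186 186 187 187 185 186 186 186 187 186 186 186 186 187 184 171
 170 171 169]
60 ((489.7276916503906, -10.403820991516113), (19.1951904296875, 30.248226165771484), 85.98776245117188) [474.20178  -20.380787] [504.99054    -0.5938429]
120 ((487.8975830078125, -10.305700302124023), (19.079208374023438, 26.715423583984375), 86.60160827636719) [474.20178  -20.380787] [500.82758    -0.5938429]
150 ((487.5190124511719, -10.540627479553223), (18.585105895996094, 25.936017990112305), 86.35087585449219) [474.20178  -20.380787] [499.99146    -0.5938429]
170 ((487.5271911621094, -10.997000694274902), (17.273386001586914, 25.00552749633789), 89.46595001220703) [475.08215  -19.639702] [499.9888     -2.2521222]
```

View pics/w2p.png

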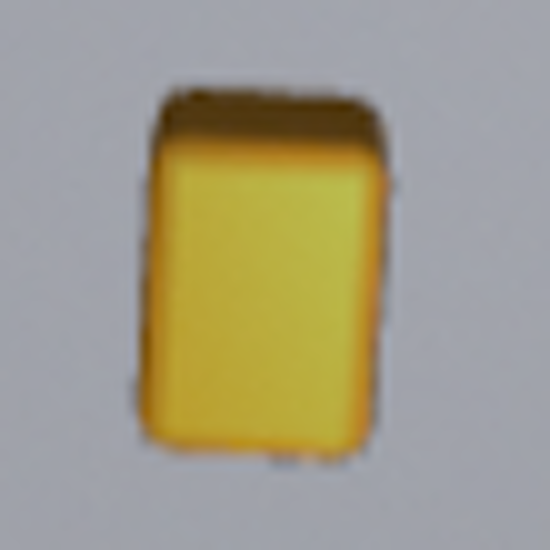

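```bash
python3 -m handwheel '[{"travel":[-0.003,0,0.12],"dr":[0,0,0.041],"jaw":-0.3},{"travel":[-0.003,0,0.22],"dr":[0,0,0.041],"jaw":-0.3},{"travel":[-0.003,0,0.263],"dr":[0,0,0.041],"jaw":-0.3},{"travel":[-0.003,0,0.263],"dr":[0,0,0.041],"jaw":-0.3},{"travel":[-0.003,0,0.263],"dr":[0,0,0.041],"jaw":1},{"travel":[-0.003,0,0.263],"dr":[0,0,0.041],"jaw":1},{"travel":[-0.003,0,0.263],"dr":[0,0,0.041],"jaw":1},{"travel":[-0.003,0,0.263],"dr":[0,0,0.041],"jaw":1},{"travel":[-0.003,0,0.263],"dr":[0,0,0.041],"jaw":1},{"travel":[-0.003,0,0.263],"dr":[0,0,0.041],"jaw":1}]' 10
python3 shot.py w3
```

```text
clock: 4.0
eef_pos: [0.4878, -0.0107, 0.0347]
tool_rot: [[0.998, -0.065, 0.0], [-0.065, -0.998, 0.0], [0.0, -0.0, -1.0]]
force: [-2.2, -0.5, 5.6]
opening: 0.0195
4.05 [ 0.4878 -0.0107  0.0347] [[0.9979, -0.0646, 0.0004], [-0.0646, -0.9979, 0.0], [0.0004, -0.0001, -1.0]] [-0.45  1.11  5.69] 0.020098504079438903
```

View pics/w3.png

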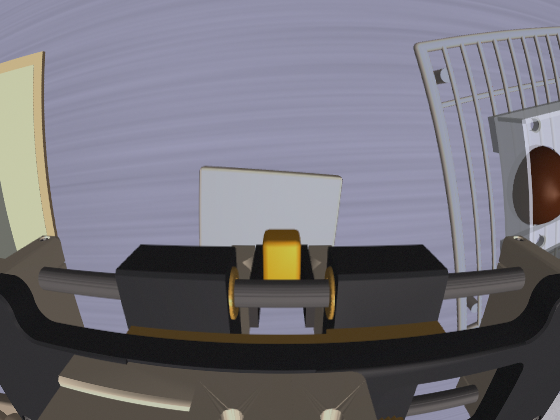

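```bash
python3 -m handwheel '[{"travel":[0,0,-0.1],"dr":[0,0,0],"jaw":1},{"travel":[0,0,-0.213],"dr":[0,0,0],"jaw":1},{"travel":[0.062,-0.608,-0.213],"dr":[0,0,-0.034],"jaw":1},{"travel":[0.062,-0.608,-0.213],"dr":[0,0,-0.034],"jaw":1},{"travel":[0.062,-0.608,-0.213],"dr":[0,0,-0.034],"jaw":1},{"travel":[0.062,-0.608,-0.213],"dr":[0,0,-0.034],"jaw":1},{"travel":[0.062,-0.608,-0.213],"dr":[0,0,-0.034],"jaw":1},{"travel":[0.062,-0.608,-0.213],"dr":[0,0,-0.034],"jaw":1},{"travel":[0.062,-0.608,-0.213],"dr":[0,0,-0.034],"jaw":1},{"travel":[0.062,-0.608,-0.213],"dr":[0,0,-0.034],"jaw":1}]' 10
python3 shot.py w4
```

```text
clock: 5.3
eef_pos: [0.5281, 0.2293, 0.1198]
tool_rot: [[1.0, -0.013, 0.0], [-0.013, -1.0, 0.0], [0.0, -0.0, -1.0]]
force: [-0.2, 0.6, 0.1]
opening: 0.0194
5.35 [0.5282 0.2295 0.1198] [[0.9999, -0.0125, 0.0002], [-0.0125, -0.9999, 0.0002], [0.0002, -0.0002, -1.0]] [ 0.35  0.11 -0.32] 0.02019516451675943
```

View pics/w4.png

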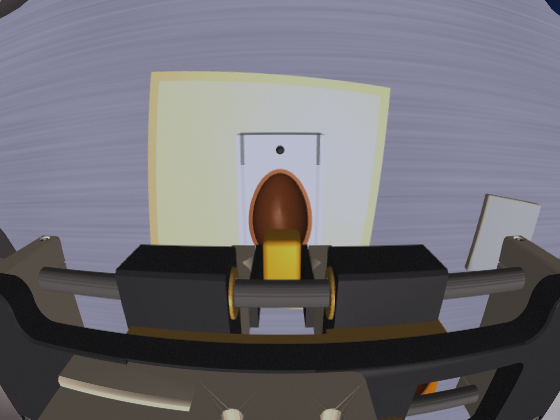

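Praline held centred, with the egg hollow directly below it. I'm lowering to about 1.5 mm above its seat and then releasing.

```bash
python3 -m handwheel '[{"travel":[0,-0.002,0.1],"dr":[0,0,0],"jaw":1},{"travel":[0,-0.002,0.16],"dr":[0,0,0],"jaw":1},{"travel":[0,-0.002,0.184],"dr":[0,0,0],"jaw":1},{"travel":[0,-0.002,0.184],"dr":[0,0,0],"jaw":1},{"travel":[0,-0.002,0.184],"dr":[0,0,0],"jaw":1},{"travel":[0,-0.002,0.184],"dr":[0,0,0],"jaw":0.2},{"travel":[0,-0.002,0.184],"dr":[0,0,0],"jaw":0.2},{"travel":[0,-0.002,0.184],"dr":[0,0,0],"jaw":0.2},{"travel":[0,-0.002,0.184],"dr":[0,0,0],"jaw":0.2},{"travel":[0,-0.002,0.184],"dr":[0,0,0],"jaw":0.2}]' 10
python3 -m handwheel '[{"travel":[0,0,-0.05],"dr":[0,0,0],"jaw":0.2},{"travel":[0,0,-0.15],"dr":[0,0,0],"jaw":0.2},{"travel":[0,0,-0.25],"dr":[0,0,0],"jaw":-1},{"travel":[0,0,-0.25],"dr":[0,0,0],"jaw":-1},{"travel":[0,0,-0.25],"dr":[0,0,0],"jaw":-1},{"travel":[0,0,-0.25],"dr":[0,0,0],"jaw":-1},{"travel":[0,0,-0.25],"dr":[0,0,0],"jaw":-1},{"travel":[0,0,-0.25],"dr":[0,0,0],"jaw":-1},{"travel":[0,0,-0.25],"dr":[0,0,0],"jaw":-1},{"travel":[0,0,-0.25],"dr":[0,0,0],"jaw":-1}]' 10
python3 shot.py w5
```

```text
clock: 6.6
eef_pos: [0.5281, 0.2311, 0.046]
tool_rot: [[1.0, -0.011, -0.0], [-0.011, -1.0, -0.0], [-0.0, 0.0, -1.0]]
force: [0.7, 0.7, 0.3]
opening: 0.0352
clock: 7.85
eef_pos: [0.5281, 0.2312, 0.1459]
tool_rot: [[1.0, -0.011, -0.0], [-0.011, -1.0, -0.0], [-0.0, 0.0, -1.0]]
force: [-0.1, -0.5, -0.4]
opening: 0.0875
7.9 [0.5281 0.2311 0.1459] [[0.9999, -0.0114, 0.0], [-0.0114, -0.9999, -0.0], [0.0, 0.0, -1.0]] [ 0.4  -0.2  -0.35] 0.087719527157742
```

View pics/w5.png

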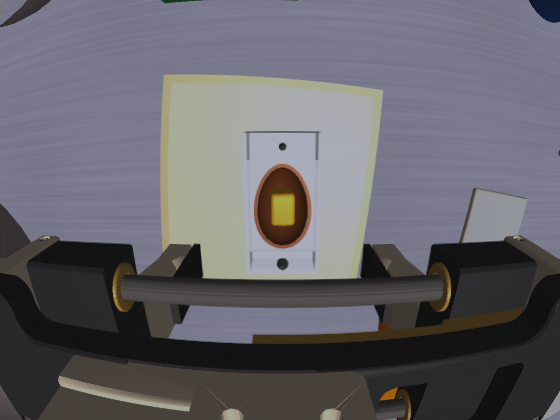

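The praline sits in the hollow (~(283,210)), aligned with the egg and released. Now I measure dowels, hollow rim and praline from this view.

```bash
cat > bot.py <<'E'
from meas import *
im,c=load("w5")
P=[]
for nm,u,v in [("big",282,264),("sml",282,146)]:
    x,y,st=dark(im,u,v,11);print(nm,x,y,st)
    P.append([plane("wrist",x,y,z,c) for z in (.033,.036,.042)])
for k in (0,1,2):
    d=P[1][k]-P[0][k];print(np.linalg.norm(d),np.degrees(np.arctan2(d[1],d[0])),(P[1][k]+P[0][k])/2,P[0][k],P[1][k])
hs=cv2.cvtColor(im,cv2.COLOR_BGR2HSV)
m=cv2.inRange(hs[155:257,240:330],(0,90,20),(32,255,255))
cs,_=cv2.findContours(m,cv2.RETR_EXTERNAL,cv2.CHAIN_APPROX_NONE);q=max(cs,key=cv2.contourArea)[:,0]+[240,155]
W=np.array([plane("wrist",*p,.033,c)[:2]*1000 for p in q]).astype(np.float32);print("hollow",W.min(0),W.max(0),(W.min(0)+W.max(0))/2,cv2.fitEllipse(W))
m=cv2.inRange(hs[155:257,240:330],(18,150,120),(32,255,255))
cs,_=cv2.findContours(m,cv2.RETR_EXTERNAL,cv2.CHAIN_APPROX_NONE);q=max(cs,key=cv2.contourArea)[:,0]+[240,155]
W=np.array([plane("wrist",*p,.040,c)[:2]*1000 for p in q]).astype(np.float32);print("pral",cv2.minAreaRect(W))
crop(im,225,115,340,285,3.5,"w5m")
E
python3 bot.py
```

```text
big 282.0857142857143 263.4761904761905 [  6   5  11  12 105]
sml 282.0 146.13953488372093 [ 8  8  7  7 43]
0.10250762250777666 -0.5946229680583532 [0.52737303 0.2300636  0.033     ] [0.47612198 0.23059551 0.033     ] [0.57862408 0.22953169 0.033     ]
0.10132382167428212 -0.5946229680583663 [0.52824593 0.23005728 0.036     ] [0.47758674 0.23058304 0.036     ] [0.57890511 0.22953151 0.036     ]
0.098956220007293 -0.5946229680583616 [0.52999171 0.23004462 0.042     ] [0.48051627 0.2305581  0.042     ] [0.57946716 0.22953114 0.042     ]
hollow [491.98895 206.64339] [564.1716  253.71312] [528.08026 230.17825] ((526.9249877929688, 230.12339782714844), (46.671356201171875, 72.18511199951172), 89.41017150878906)
pral ((527.8455200195312, 229.67730712890625), (18.61770248413086, 26.345380783081055), 89.96012878417969)
```

View pics/w5m.png

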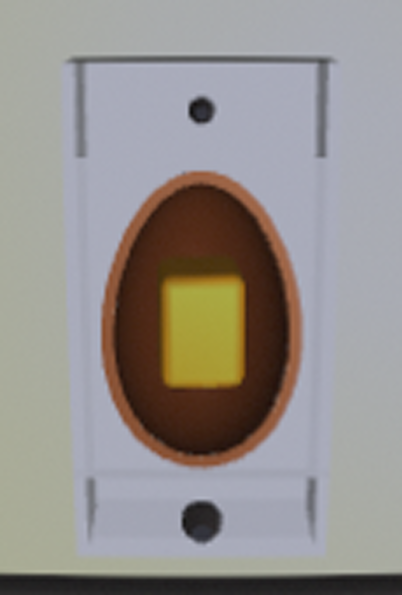

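Praline is centred; bottom half at (0.528, 0.230), yaw -0.6°. Now to the rack, same viewing height.

```bash
python3 -m handwheel '[{"travel":[0.025,0.649,0],"dr":[0,0,-0.164],"jaw":-1},{"travel":[0.025,0.649,0],"dr":[0,0,-0.164],"jaw":-1},{"travel":[0.025,0.649,0],"dr":[0,0,-0.164],"jaw":-1},{"travel":[0.025,0.649,0],"dr":[0,0,-0.164],"jaw":-1},{"travel":[0.025,0.649,0],"dr":[0,0,-0.164],"jaw":-1},{"travel":[0.025,0.649,0],"dr":[0,0,-0.164],"jaw":-1},{"travel":[0.025,0.649,0],"dr":[0,0,-0.164],"jaw":-1},{"travel":[0.025,0.649,0],"dr":[0,0,-0.164],"jaw":-1},{"travel":[0.025,0.649,0],"dr":[0,0,-0.164],"jaw":-1},{"travel":[0.025,0.649,0],"dr":[0,0,-0.164],"jaw":-1}]' 10
python3 -m handwheel '[{"travel":[-0.141,0.634,0.005],"dr":[0,0,0],"jaw":-1},{"travel":[-0.141,0.634,0.005],"dr":[0,0,0],"jaw":-1},{"travel":[-0.141,0.634,0.005],"dr":[0,0,0],"jaw":-1},{"travel":[-0.141,0.634,0.005],"dr":[0,0,0],"jaw":-1},{"travel":[-0.141,0.634,0.005],"dr":[0,0,0],"jaw":-1},{"travel":[-0.141,0.634,0.005],"dr":[0,0,0],"jaw":-1},{"travel":[-0.141,0.634,0.005],"dr":[0,0,0],"jaw":-1},{"travel":[-0.141,0.634,0.005],"dr":[0,0,0],"jaw":-1},{"travel":[-0.141,0.634,0.005],"dr":[0,0,0],"jaw":-1},{"travel":[-0.141,0.634,0.005],"dr":[0,0,0],"jaw":-1}]' 10
python3 shot.py w6
```

```text
clock: 9.15
eef_pos: [0.5352, -0.028, 0.1459]
tool_rot: [[0.97, 0.245, -0.0], [0.245, -0.97, 0.0], [-0.0, -0.0, -1.0]]
force: [-0.1, -0.3, -0.5]
opening: 0.0878
clock: 10.4
eef_pos: [0.5425, -0.2877, 0.1441]
tool_rot: [[0.97, 0.245, 0.0], [0.245, -0.97, -0.0], [0.0, 0.0, -1.0]]
force: [0.7, -0.4, -0.4]
opening: 0.0878
10.45 [ 0.5424 -0.2879  0.1441] [[0.9697, 0.2443, 0.0002], [0.2443, -0.9697, -0.0], [0.0002, 0.0001, -1.0]] [ 0.06 -0.33  0.16] 0.08742883782975851
```

View pics/w6.png

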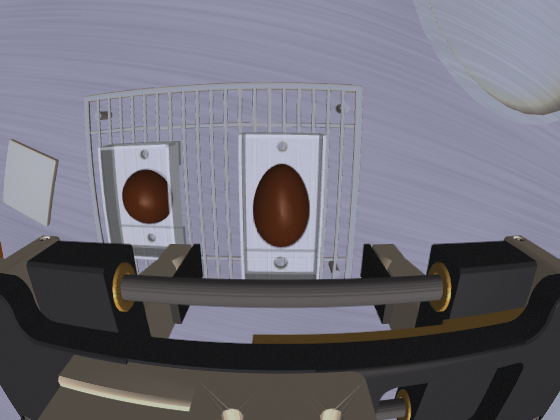

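The top half lies right under the tool: small hole ~(282,146), big hole ~(280,262). I need these to sub-millimetre, so I enlarge them.

Run:
```python
from meas import *
im,c=load("w6")
a=cv2.resize(im[132:160,262:302],None,fx=9.5,fy=9.5,interpolation=cv2.INTER_CUBIC)
b=cv2.resize(im[248:276,260:300],None,fx=9.5,fy=9.5,interpolation=cv2.INTER_CUBIC)
cv2.imwrite("pics/w6h.png",np.hstack([a,b]))
crop(im,225,120,345,285,3.5,"w6m")
```

```text
(no output)
```

View pics/w6h.png

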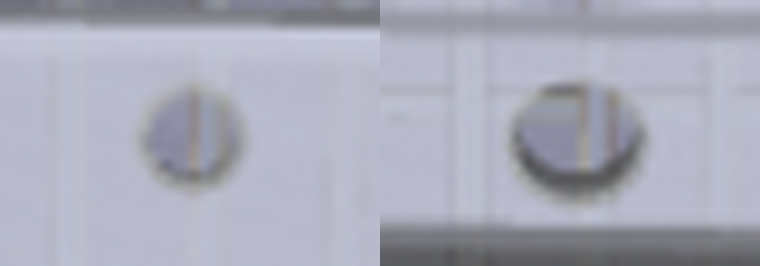

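View pics/w6m.png

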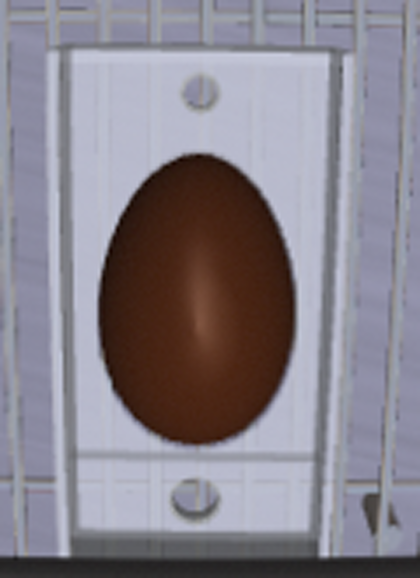

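Run:
```python
from meas import *
im,c=load("w6")
s=plane("wrist",281.8,145.87,.031,c);b=plane("wrist",280.5,262.4,.031,c)
d=s-b;m=(s+b)/2;print(s,b,np.linalg.norm(d),np.degrees(np.arctan2(d[1],d[0])),m)
R=np.array([[0.9697,0.2443],[0.2443,-0.9697]]);t=np.array([.5425,-.2878])
print("mid in tool",R.T@(m[:2]-t))
R5=np.array([[1,-.0114],[-.0114,-1]]);print("bottom in tool at w5",R5.T@(np.array([.5278,.2301])-[.5281,.2312]))
from scipy.spatial.transform import Rotation
print(np.degrees(np.arctan2(.2443,.9697)))
```

```text
[ 0.59174783 -0.27596051  0.031     ] [ 0.49281969 -0.29973961  0.031     ] 0.10174587217274199 13.515636737812242 [ 0.54228376 -0.28785006  0.031     ]
mid in tool [-2.21916062e-04 -4.28429130e-06]
bottom in tool at w5 [-0.00028746  0.00110342]
14.140465502898637
```

```bash
python3 -m handwheel '[{"travel":[0,0,0.1],"dr":[0,0,0.007],"jaw":-1},{"travel":[0,0,0.2],"dr":[0,0,0.007],"jaw":-1},{"travel":[0,0,0.26],"dr":[0,0,0.007],"jaw":-1},{"travel":[0,0,0.26],"dr":[0,0,0.007],"jaw":-1},{"travel":[0,0,0.26],"dr":[0,0,0.007],"jaw":1},{"travel":[0,0,0.26],"dr":[0,0,0.007],"jaw":1},{"travel":[0,0,0.26],"dr":[0,0,0.007],"jaw":1},{"travel":[0,0,0.26],"dr":[0,0,0.007],"jaw":1},{"travel":[0,0,0.26],"dr":[0,0,0.007],"jaw":1},{"travel":[0,0,0.26],"dr":[0,0,0.007],"jaw":1}]' 50
python3 shot.py w7
```

```text
clock: 11.7
eef_pos: [0.5425, -0.2883, 0.0405]
tool_rot: [[0.972, 0.233, 0.001], [0.233, -0.972, -0.0], [0.001, 0.0, -1.0]]
force: [-0.8, 1.5, 5.8]
opening: 0.0637
11.75 [ 0.5425 -0.2883  0.0405] [[0.9724, 0.2333, 0.0005], [0.2333, -0.9724, -0.0002], [0.0004, 0.0003, -1.0]] [-0.42  1.93  5.23] 0.06387989354337296
```

View pics/w7.png

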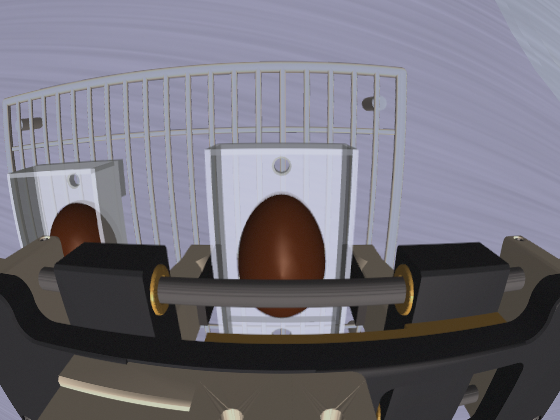

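Gripped: opening 63.9 mm, square in the jaws. Lifting and travelling in two stages.

```bash
python3 -m handwheel '[{"travel":[0,0,-0.1],"dr":[0,0,0],"jaw":1},{"travel":[0,0,-0.2],"dr":[0,0,0],"jaw":1},{"travel":[0,0,-0.3],"dr":[0,0,0],"jaw":1},{"travel":[0.054,-0.254,-0.3],"dr":[0,0,0.08],"jaw":1},{"travel":[0.134,-0.634,-0.3],"dr":[0,0,0.157],"jaw":1},{"travel":[0.134,-0.634,-0.3],"dr":[0,0,0.157],"jaw":1},{"travel":[0.134,-0.634,-0.3],"dr":[0,0,0.157],"jaw":1},{"travel":[0.134,-0.634,-0.3],"dr":[0,0,0.157],"jaw":1},{"travel":[0.134,-0.634,-0.3],"dr":[0,0,0.157],"jaw":1},{"travel":[0.134,-0.634,-0.3],"dr":[0,0,0.157],"jaw":1}]' 50
python3 shot.py w8
```

```text
clock: 13.0
eef_pos: [0.5351, -0.0302, 0.1597]
tool_rot: [[1.0, -0.013, -0.001], [-0.013, -1.0, -0.0], [-0.001, 0.0, -1.0]]
force: [0.1, -0.3, -1.6]
opening: 0.0639
13.05 [ 0.5351 -0.0304  0.1597] [[0.9999, -0.0131, -0.0006], [-0.0131, -0.9999, -0.0002], [-0.0006, 0.0002, -1.0]] [ 0.62  0.4  -0.78] 0.063551439769811
```

View pics/w8.png

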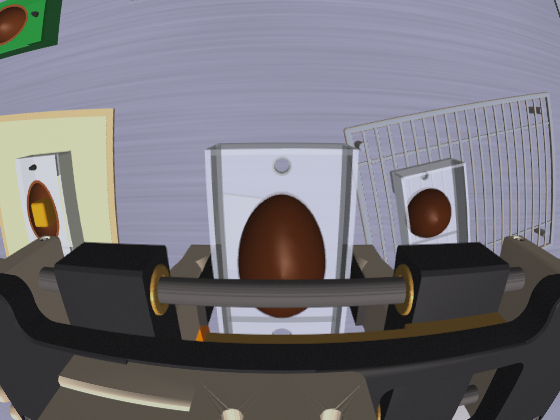

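Run:
```python
from meas import *
im,c=load("w8")
crop(im,262,146,302,186,14,"w8h")
crop(im,200,135,365,345,2.8,"w8m")
R=env.read_state();M=R["tool_rot"];t=R["eef_pos"]
for u,v in [(281.5,164.5),(282,165),(282.5,165.5)]:
    p=plane("wrist",u,v,t[2]-.0095,c);print(M.T@(p-t))
```

```text
[0.05123459 0.00042972 0.00947077]
[0.05098876 0.00067231 0.00947095]
[0.05074284 0.00091505 0.00947114]
```

View pics/w8h.png

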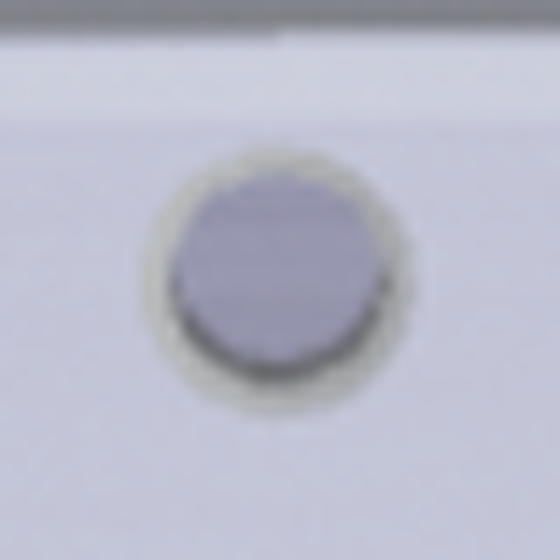

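View pics/w8m.png

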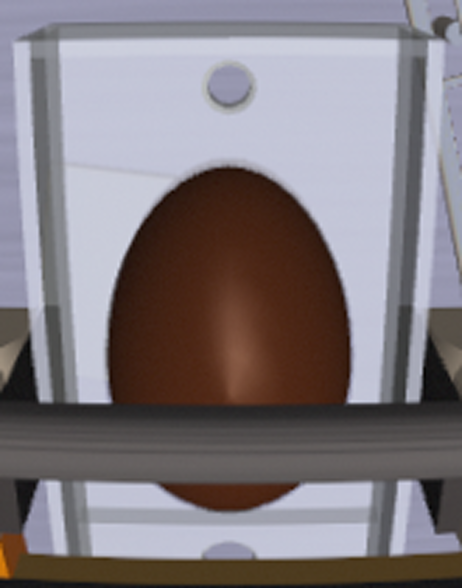

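```bash
python3 -m handwheel '[{"travel":[-0.0132,-0.326,0],"dr":[0,0,-0.0017],"jaw":1},{"travel":[-0.0265,-0.652,0],"dr":[0,0,-0.0017],"jaw":1},{"travel":[-0.0265,-0.652,0],"dr":[0,0,-0.0017],"jaw":1},{"travel":[-0.0265,-0.652,0],"dr":[0,0,-0.0017],"jaw":1},{"travel":[-0.0265,-0.652,0],"dr":[0,0,-0.0017],"jaw":1},{"travel":[-0.0265,-0.652,0.12],"dr":[0,0,-0.0017],"jaw":1},{"travel":[-0.0265,-0.652,0.22],"dr":[0,0,-0.0017],"jaw":1},{"travel":[-0.0265,-0.652,0.22],"dr":[0,0,-0.0017],"jaw":1},{"travel":[-0.0265,-0.652,0.22],"dr":[0,0,-0.0017],"jaw":1},{"travel":[-0.0265,-0.652,0.22],"dr":[0,0,-0.0017],"jaw":1}]' 50
python3 shot.py w9
python3 - <<'E'
from meas import *
im,c=load("w9")
R=env.read_state();t=R["eef_pos"]
crop(im,200,100,365,345,2.4,"w9m");crop(im,262,146,302,186,14,"w9h")
print([proj("wrist",[.528+.051,.2295,z],c) for z in (.033,.042)])
cv2.imwrite("pics/sd9.png",env.read_camera("side"));cv2.imwrite("pics/sc9.png",env.read_camera("scene"))
a=cv2.imread("pics/sd9.png")[240:370,140:300];b=cv2.imread("pics/sc9.png")[115:245,280:440]
cv2.imwrite("pics/both9.png",cv2.resize(np.hstack([a,b]),None,fx=2.5,fy=2.5,interpolation=cv2.INTER_CUBIC))
E
```

```text
clock: 14.3
eef_pos: [0.5289, 0.2321, 0.0739]
tool_rot: [[1.0, -0.009, 0.003], [-0.009, -1.0, 0.002], [0.003, -0.002, -1.0]]
force: [0.2, 0.2, -1.4]
opening: 0.0635
14.35 [0.5287 0.2321 0.0738] [[1.0, -0.009, 0.0024], [-0.009, -1.0, 0.0019], [0.0023, -0.0019, -1.0]] [-1.17  0.73 -0.81] 0.06372667556785164
[(np.float64(284.1662653992905), np.float64(158.53191177306786)), (np.float64(284.2557562429036), np.float64(160.61420550145948))]
```

View pics/w9m.png

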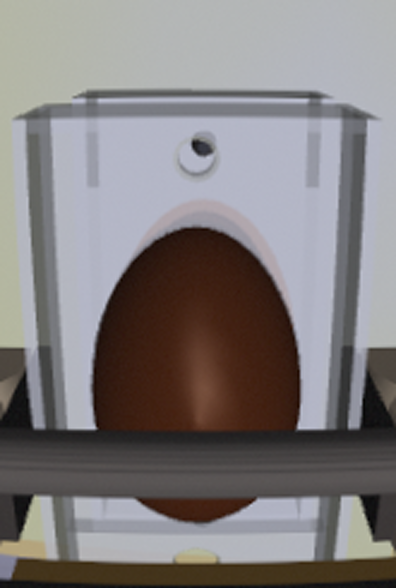

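View pics/w9h.png

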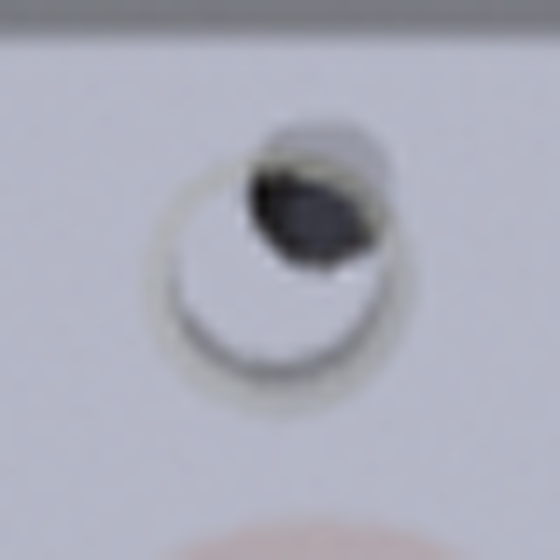

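View pics/both9.png

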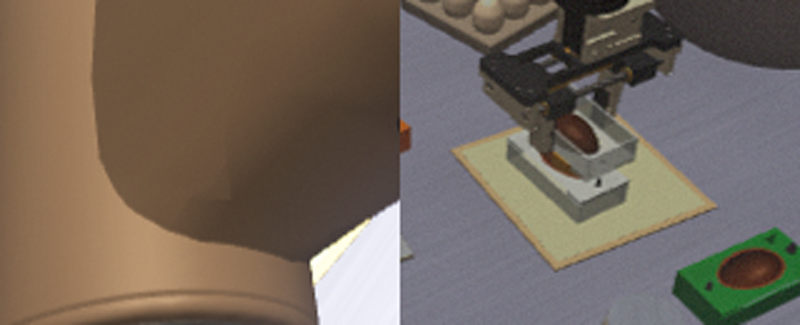

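The dowel tip shows through the small socket up and to the right of centre; the arm reads 1–2 mm from the commanded point, so it hasn't settled. I hold one call and look again.

```bash
python3 -m handwheel '[{"travel":[0,0,0],"dr":[0,0,0],"jaw":1},{"travel":[0,0,0],"dr":[0,0,0],"jaw":1},{"travel":[0,0,0],"dr":[0,0,0],"jaw":1},{"travel":[0,0,0],"dr":[0,0,0],"jaw":1},{"travel":[0,0,0],"dr":[0,0,0],"jaw":1},{"travel":[0,0,0],"dr":[0,0,0],"jaw":1},{"travel":[0,0,0],"dr":[0,0,0],"jaw":1},{"travel":[0,0,0],"dr":[0,0,0],"jaw":1},{"travel":[0,0,0],"dr":[0,0,0],"jaw":1},{"travel":[0,0,0],"dr":[0,0,0],"jaw":1}]' 50
python3 shot.py w10
cat > hole.py <<'E'
from meas import *
n=sys.argv[1];im,c=load(n)
s=env.read_state();M=s["tool_rot"];t=s["eef_pos"]
crop(im,262,146,302,186,14,n+"h")
def tp(u,v,z): return (M.T@(plane("wrist",u,v,z,c)-t)).round(5)
f=lambda p:proj("wrist",t+M@np.array(p),c)
# predicted hole top rim center, dowel base/tip as if aligned below the hole
for nm,u in [("small",.05095),]:
    h=f([u,.00043,.0095]);b=f([u,.00043,t[2]-.033]);tip=f([u,.00043,t[2]-.042])
    cr=lambda q:(round((q[0]-262+.5)*14),round((q[1]-146+.5)*14))
    print("hole",cr(h),"aligned base",cr(b),"aligned tip",cr(tip))
E
python3 hole.py w10
```

```text
clock: 15.7
eef_pos: [0.5277, 0.2318, 0.072]
tool_rot: [[1.0, -0.009, 0.0], [-0.009, -1.0, 0.0], [0.0, -0.0, -1.0]]
force: [-0.6, 0.3, -1.8]
opening: 0.0636
15.75 [0.5277 0.2318 0.072 ] [[1.0, -0.0087, 0.0], [-0.0087, -1.0, 0.0], [0.0, -0.0, -1.0]] [-0.04 -0.67 -1.11] 0.06352321457889709
hole (273, 274) aligned base (274, 166) aligned tip (274, 195)
```

View pics/w10h.png

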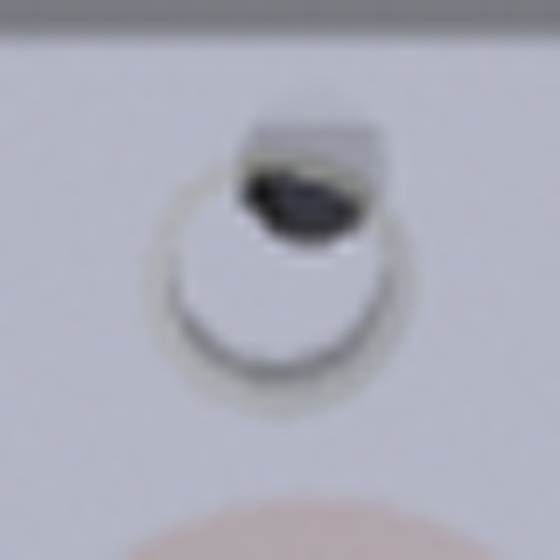

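Settled: the dowel tip is ~2 px right of where an aligned one would appear (1.2 mm in tool +y), which agrees with my computed target y = 0.2306. I correct this and lower until the dowel tips enter.

```bash
python3 -m handwheel '[{"travel":[0,0.003,0],"dr":[0,0,0],"jaw":1},{"travel":[0,0.003,0.01],"dr":[0,0,0],"jaw":1},{"travel":[0,0.003,0.015],"dr":[0,0,0],"jaw":1},{"travel":[0,0.003,0.02],"dr":[0,0,0],"jaw":1},{"travel":[0,0.003,0.025],"dr":[0,0,0],"jaw":1},{"travel":[0,0.003,0.025],"dr":[0,0,0],"jaw":1},{"travel":[0,0.003,0.025],"dr":[0,0,0],"jaw":1},{"travel":[0,0.003,0.025],"dr":[0,0,0],"jaw":1},{"travel":[0,0.003,0.025],"dr":[0,0,0],"jaw":1},{"travel":[0,0.003,0.025],"dr":[0,0,0],"jaw":1}]' 50
python3 shot.py w11; python3 hole.py w11
```

```text
clock: 17.0
eef_pos: [0.5277, 0.2306, 0.062]
tool_rot: [[1.0, -0.009, 0.0], [-0.009, -1.0, 0.0], [0.0, -0.0, -1.0]]
force: [0.3, -0.1, -0.3]
opening: 0.0638
17.05 [0.5277 0.2306 0.062 ] [[1.0, -0.0087, 0.0001], [-0.0087, -1.0, 0.0001], [0.0001, -0.0001, -1.0]] [-0.11 -0.82 -1.04] 0.06395954307535662
hole (273, 274) aligned base (274, 199) aligned tip (273, 232)
```

View pics/w11h.png

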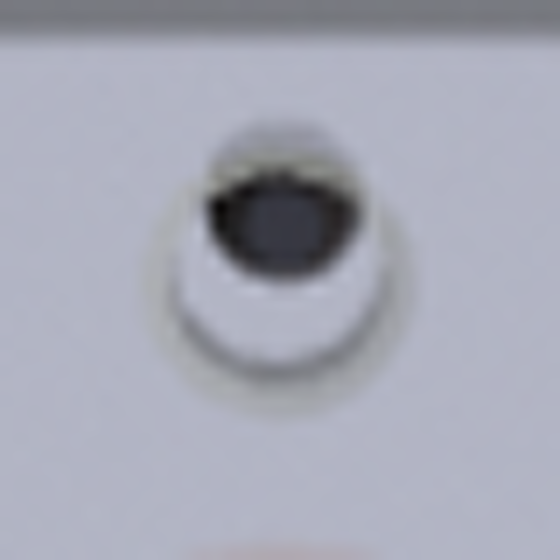

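Dowel tip is now centred in the socket column. Lowering on.

```bash
python3 -m handwheel '[{"travel":[0,0,0.005],"dr":[0,0,0],"jaw":1},{"travel":[0,0,0.01],"dr":[0,0,0],"jaw":1},{"travel":[0,0,0.015],"dr":[0,0,0],"jaw":1},{"travel":[0,0,0.02],"dr":[0,0,0],"jaw":1},{"travel":[0,0,0.025],"dr":[0,0,0],"jaw":1},{"travel":[0,0,0.025],"dr":[0,0,0],"jaw":1},{"travel":[0,0,0.025],"dr":[0,0,0],"jaw":1},{"travel":[0,0,0.025],"dr":[0,0,0],"jaw":1},{"travel":[0,0,0.025],"dr":[0,0,0],"jaw":1},{"travel":[0,0,0.025],"dr":[0,0,0],"jaw":1}]' 60
python3 shot.py w12; python3 hole.py w12
```

```text
clock: 18.3
eef_pos: [0.5277, 0.2306, 0.052]
tool_rot: [[1.0, -0.009, 0.0], [-0.009, -1.0, 0.0], [0.0, -0.0, -1.0]]
force: [0.1, 0.1, -1.3]
opening: 0.0636
18.35 [0.5277 0.2306 0.052 ] [[1.0, -0.0087, 0.0001], [-0.0087, -1.0, 0.0], [0.0001, -0.0, -1.0]] [ 0.27 -0.02 -2.21] 0.0636318222572525
hole (273, 274) aligned base (273, 235) aligned tip (273, 272)
```

View pics/w12h.png

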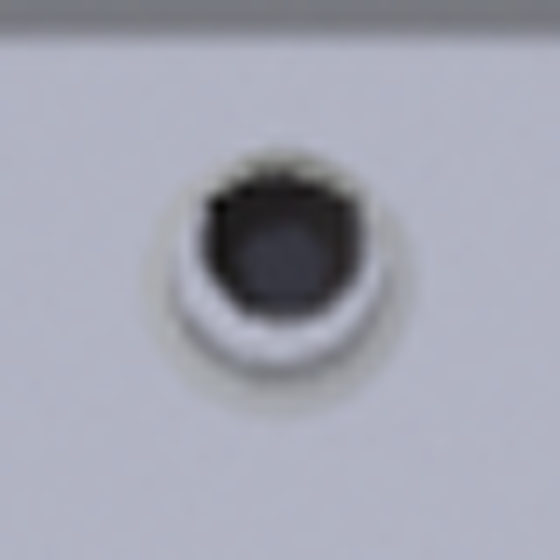

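```bash
python3 -m handwheel '[{"travel":[0.001,0.0005,0],"dr":[0,0,0],"jaw":1},{"travel":[0.001,0.0005,0.002],"dr":[0,0,0],"jaw":1},{"travel":[0.001,0.0005,0.004],"dr":[0,0,0],"jaw":1},{"travel":[0.001,0.0005,0.006],"dr":[0,0,0],"jaw":1},{"travel":[0.001,0.0005,0.008],"dr":[0,0,0],"jaw":1},{"travel":[0.001,0.0005,0.009],"dr":[0,0,0],"jaw":1},{"travel":[0.001,0.0005,0.0095],"dr":[0,0,0],"jaw":1},{"travel":[0.001,0.0005,0.0095],"dr":[0,0,0],"jaw":1},{"travel":[0.001,0.0005,0.0095],"dr":[0,0,0],"jaw":1},{"travel":[0.001,0.0005,0.0095],"dr":[0,0,0],"jaw":1}]' 60
python3 shot.py w13; python3 hole.py w13
```

```text
clock: 19.6
eef_pos: [0.528, 0.2303, 0.0485]
tool_rot: [[1.0, -0.009, 0.0], [-0.009, -1.0, 0.0], [0.0, -0.0, -1.0]]
force: [-2.3, -0.1, 5.7]
opening: 0.0637
19.65 [0.528  0.2303 0.0485] [[1.0, -0.0087, 0.0001], [-0.0087, -1.0, 0.0], [0.0001, -0.0, -1.0]] [-3.51 -0.76  5.82] 0.06372544139331125
hole (272, 274) aligned base (273, 249) aligned tip (272, 288)
```

View pics/w13h.png

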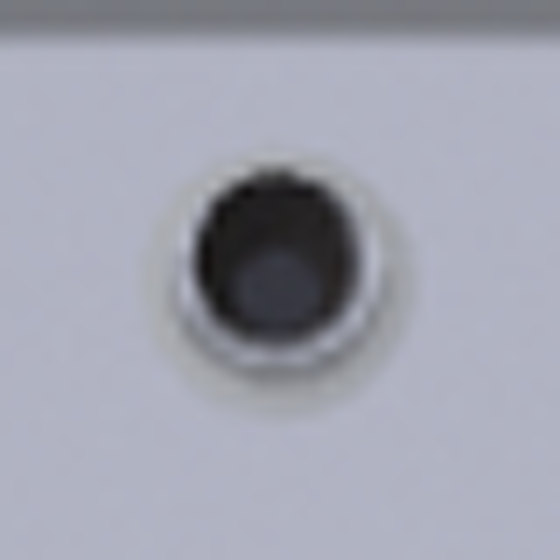

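Faces appear to meet (seam at z≈0.033) and the dowel is centred in its socket; contact about 7 N. A small side force of -3.5 N in x: I ease off x by a trace and press further.

```bash
python3 -m handwheel '[{"travel":[-0.0004,0,0],"dr":[0,0,0],"jaw":1},{"travel":[-0.0004,0,0.0005],"dr":[0,0,0],"jaw":1},{"travel":[-0.0004,0,0.0005],"dr":[0,0,0],"jaw":1},{"travel":[-0.0004,0,0.001],"dr":[0,0,0],"jaw":1},{"travel":[-0.0004,0,0.001],"dr":[0,0,0],"jaw":1},{"travel":[-0.0004,0,0.001],"dr":[0,0,0],"jaw":1},{"travel":[-0.0004,0,0.001],"dr":[0,0,0],"jaw":1},{"travel":[-0.0004,0,0.001],"dr":[0,0,0],"jaw":1},{"travel":[-0.0004,0,0.001],"dr":[0,0,0],"jaw":1},{"travel":[-0.0004,0,0.001],"dr":[0,0,0],"jaw":1}]' 60
python3 shot.py w14
python3 - <<'E'
from h import *
s=env.read_state();print(s["force"],s["wrist_torque"],s["eef_pos"])
cv2.imwrite("pics/sc14.png",env.read_camera("scene"))
crop(cv2.imread("pics/sc14.png"),310,140,400,220,8,"sc14c")
s=env.read_state();print(s["force"])
E
```

```text
clock: 20.9
eef_pos: [0.528, 0.2304, 0.0484]
tool_rot: [[1.0, -0.008, 0.0], [-0.008, -1.0, 0.0], [0.0, -0.0, -1.0]]
force: [-4.5, -0.7, 8.8]
opening: 0.0633
20.95 [0.528  0.2304 0.0485] [[1.0, -0.0085, 0.0005], [-0.0085, -1.0, 0.0001], [0.0005, -0.0001, -1.0]] [-3.18 -0.57  9.25] 0.06335247400336347
[-3.18391355 -0.57016159  9.24916549] [-0.57183719  1.32877224  0.00566163] [0.52804208 0.23037648 0.04845077]
[-4.17090532 -1.25559401  8.89593071]
```

View pics/sc14c.png

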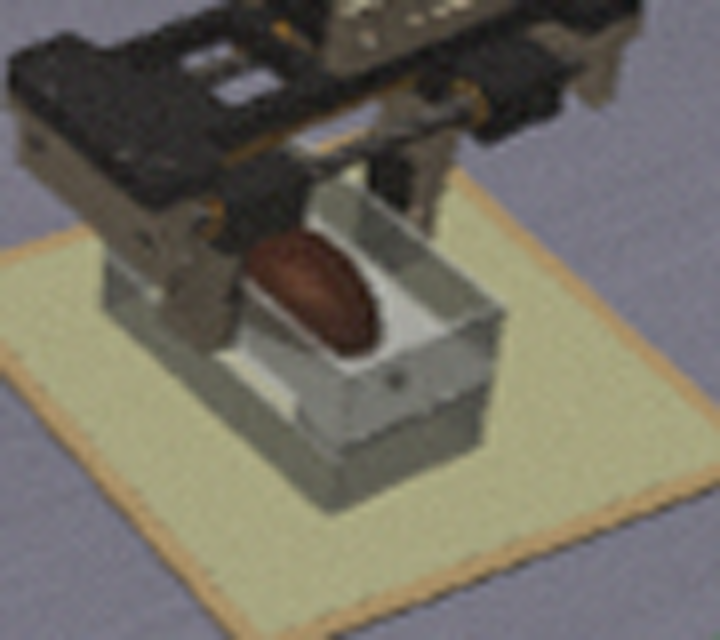

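View pics/w14.png

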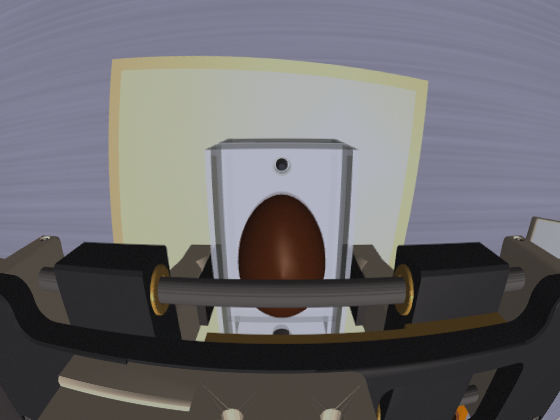

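Halves closed edge to edge in the scene view; wrist view shows both dowels in their sockets. Adding about 6 N more.

```bash
python3 -m handwheel '[{"travel":[-0.0006,0,0.0005],"dr":[0,0,0],"jaw":1},{"travel":[-0.0006,0,0.001],"dr":[0,0,0],"jaw":1},{"travel":[-0.0006,0,0.0015],"dr":[0,0,0],"jaw":1},{"travel":[-0.0006,0,0.002],"dr":[0,0,0],"jaw":1},{"travel":[-0.0006,0,0.002],"dr":[0,0,0],"jaw":1},{"travel":[-0.0006,0,0.002],"dr":[0,0,0],"jaw":1},{"travel":[-0.0006,0,0.002],"dr":[0,0,0],"jaw":1},{"travel":[-0.0006,0,0.002],"dr":[0,0,0],"jaw":1},{"travel":[-0.0006,0,0.002],"dr":[0,0,0],"jaw":1},{"travel":[-0.0006,0,0.002],"dr":[0,0,0],"jaw":1}]' 60
python3 shot.py w15;python3 hole.py w15
python3 - <<'E'
from h import *
im=cv2.imread("pics/w15.png")
crop(im,200,130,365,345,2.8,"w15m")
E
```

```text
clock: 22.25
eef_pos: [0.5281, 0.2304, 0.0484]
tool_rot: [[1.0, -0.008, 0.001], [-0.008, -1.0, 0.0], [0.001, -0.0, -1.0]]
force: [-5.5, -2.4, 15.0]
opening: 0.0636
22.3 [0.5281 0.2304 0.0484] [[1.0, -0.0082, 0.0011], [-0.0082, -1.0, 0.0002], [0.0011, -0.0002, -1.0]] [-5.24 -3.18 16.2 ] 0.06353467022881422
hole (272, 274) aligned base (272, 249) aligned tip (272, 287)
```

View pics/w15m.png

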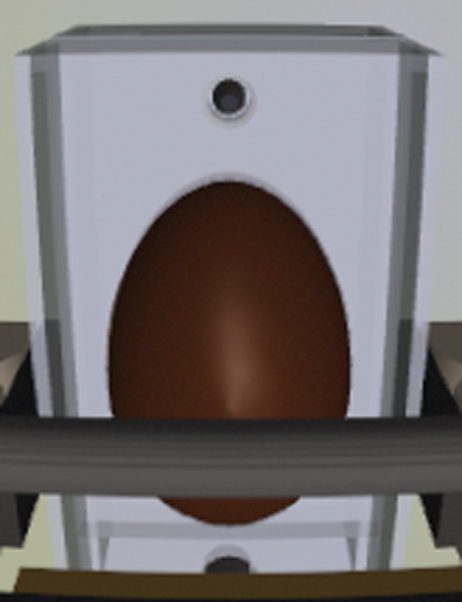

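Pressing ~15 N; both dowels are dark and centred in their sockets. One hold to check steadiness, plus a check on the bystanders.

```bash
python3 -m handwheel '[{"travel":[0,0,0],"dr":[0,0,0],"jaw":1},{"travel":[0,0,0],"dr":[0,0,0],"jaw":1},{"travel":[0,0,0],"dr":[0,0,0],"jaw":1},{"travel":[0,0,0],"dr":[0,0,0],"jaw":1},{"travel":[0,0,0],"dr":[0,0,0],"jaw":1},{"travel":[0,0,0],"dr":[0,0,0],"jaw":1},{"travel":[0,0,0],"dr":[0,0,0],"jaw":1},{"travel":[0,0,0],"dr":[0,0,0],"jaw":1},{"travel":[0,0,0],"dr":[0,0,0],"jaw":1},{"travel":[0,0,0],"dr":[0,0,0],"jaw":1}]' 60
python3 - <<'E'
from h import *
a=cv2.imread("pics/scene0.png").astype(int);b=env.read_camera("scene").astype(int)
for n,(x0,y0,x1,y1) in dict(ball=(180,210,235,260),tin=(355,230,398,280),cup=(280,275,335,325)).items():
    print(n,np.abs(a-b)[y0:y1,x0:x1].mean().round(2))
print(np.abs(a-b)[320:400,200:270].mean().round(2),env.read_state()["force"])
E
```

```text
clock: 23.55
eef_pos: [0.528, 0.2303, 0.0484]
tool_rot: [[1.0, -0.008, 0.001], [-0.008, -1.0, 0.0], [0.001, -0.0, -1.0]]
force: [-4.8, -2.6, 15.5]
opening: 0.0639
ball 5.77
tin 5.31
cup 5.05
5.92 [-4.42572354 -2.37638842 16.06355912]
```

The push is steady at 15–16 N, and the image change at the bystanders is at noise level. Handing in.

```bash
python3 -c "
from workcell import env
print(env.sign_off()); s=env.read_state(); print(s['clock'],s['force'],s['eef_pos'],s['opening'])"
```

```text
the job is handed in; nothing more can be done
None
the job is handed in; nothing more can be done
```

The praline is in the egg hollow and let go. The top half sits on both dowels, and the fingers are still holding it pressed down. I handed the job in at about 23.6 s; `sign_off` reports no verdict.

- **Praline:** my measurement puts it within about 1 mm of the hollow's centre, lying along the egg.
- **Fit:** just before handing in, the seam height worked out at about 33 mm, so the faces meet. The small dowel was centred in its socket to about 0.5 mm. I could see the big dowel in its socket, but the gripper partly hid it, so I did not measure it separately.
- **Press:** the downward push held steady at 15–16 N with a 60 N grip setting.
- **Bystanders:** the scene picture around the ball half, the tin and the cup matched the first one to within camera noise.
- **Not fully clean:** a side force of about 5 N remained (mostly along -x) while pressing, and easing back in x did not remove it. The scene and side cameras also disagreed by about 4 mm, so I used the wrist camera for alignment.

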